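Push the tray of coated sinkers home against the stop, between the yellow lines

ROBOT

A 6-joint arm with a two-finger parallel gripper is mounted at the origin on the work surface. World frame = base frame: x ahead of the robot, y to its left, z up, the work surface at z = 0. Lengths are in m, angles in rad, forces in N, time in s.
With the tool pointing down it reaches from about 0.25 to 0.775 m from the base axis. Payload 4 kg.
Tool frame: the origin (TCP) lies midway between the tips of the shut fingers; the grasp point (between the pads) lies 19 mm behind it; z points along the fingers, y is the line along which they close (so a half turn about z gives the same grasp; the last joint's range is limited). The gripper opens to 85 mm and grips with 20 to 120 N. Pads are 22 mm wide; open, the fingers measure 114 mm over their backs; the gripper's body (76 mm by 85 mm) begins 54 mm behind the grasp point. The pads swing forward as they close: fully open they stand 13 mm farther back than shut.
Start: joints at [-1.39, 0.087, 1.371, -0, 1.684, -0.103], TCP at [0.154, -0.528, 0.231] pointing down, gripper open.
Joint ranges: [-3.1, 3.1], [-0.76, 2.03], [0.27, 2.55], [-1.08, 4.22], [0.17, 2.65], [-2.57, 2.57]. Speed limits (rad/s): [2.79, 2.79, 3.14, 3.14, 3.14, 3.14].

INTERFACE

Orientations are given as a unit quaternion [x, y, z, w].
In Python, from bench import readout, viewer, ticket, finder gives the robot as it stands.
- The arm moves only by the shell command python3 -m crank 'ROWS'. ROWS is JSON, a list that holds one entry, the list of rows, each a list of 5 numbers: the shift along the tool's x, y, z in mm, then the turn about the tool's z in degrees, then the opening in per cent of the stroke, from 0 (shut) to 100 (fully open). A call has 1 to 10 rows; each row shifts and turns the commanded pose from where the row before left it, along the tool's axes as they then stand; what a row does not reach is not made up. A row lasts 1/8 s, in which the tool goes at most 62.5 mm and 10.7 degrees, less where a joint would pass 70% of its speed; a pose out of reach is approached as far as the arm can. A call is refused whole if a number of a shift passes 62.5 or a number of a turn 10.7, either way. A call with a gripper value outside its range is refused whole. The fingers move at their own pace and stop on an object; the grip force is fixed at half the most. Time passes only in rows, so rows that do not move let the fingers close. It gives the time, the measured TCP pose, the force, the opening and the grip force at its end, in the units of the state.
- readout.get_state(): the state, without advancing time (a new reading comes with each control period).
- viewer.capture(name): name is "scene" or "top"; returns the picture (400x640x3 uint8, blue, green, red); there is no depth.
- viewer.camera_params(name): a dict with "K" (3x3 intrinsics, pixels), "rvec" (rotation vector, rad) and "tvec" (3), from world to camera coordinates, as OpenCV has them. Camera axes: x right, y down, z forward; pixel columns grow to the right and rows downward; lengths in m; the calibration is good to about 2 mm. A picture is of the moment at which its call begins. camera_params takes no time and is no camera call.
- ticket.job_done(): hands the job in; it is judged then, once.
Trained networks look in the newest picture that a camera, given by its name, has taken for a name from the list of things; names that differ only in an ending like _2 or _b are one class to them, and where a whole thing is asked for, a point or a joint stands for the part that bears it (a point fixed in the world has none). Each returns a list of dicts, best first, with "p" (0 to 1); they miss things now and then, are a little off and sometimes report something else, mostly with a low value. They report only what shows in the picture. A call takes as long as a camera call. They do not tell look-alikes from the thing itself.
- finder.find_in(query, camera): "box" ([centre column, centre row, width, height] in pixels, round what is visible of it).
- finder.landmark_of(query, camera): "point" ([column, row] in pixels: a listed point, or the origin of a listed thing).
The state is a dict: "clock": time; "qpos": joint angles; "joint_velocities": joint speeds; "tau": joint torques, N m; "position": TCP position; "orientation": TCP orientation; "ft_force": force on the tool from outside, world axes, zero at the start; "wrist_torque": the same for the moment, N m; "grip_width": finger opening in m; "finger_force": force on a finger pad.
Only numpy, scipy, OpenCV 4.12 (cv2) and the standard library are available. Lean on these libraries where they do the work, as an engineer would, in place of code of your own. Each camera call takes 0.05 s, during which the arm holds its last target. There are 200 camera calls.

TASK

Without gripping or lifting it, push the blue tray of olive-coated sinkers along the felt board until its long far side sits flush against the wooden stop batten and it stands between the two yellow lines. Leave the plain wooden tray that is already in its place, the tape roll, the knife and the pliers where they are, and finish with the arm clear of everything.

Things in the scene. Friction and masses are not known exactly. Their poses are not given: they have to be found in the camera images.
- blue_tray: Loose low tray, a blue painted wooden block filled on top with olive sinkers fixed to it: 90 mm deep (its x), 140 mm long (its y), about 33 mm high; the blue side walls are 22 mm high and upright, the sinkers rise above. Weighs about 0.6 kg (0.4 to 0.8). Slides freely when pushed on a side. Origin: centre of its underside. Too wide to be gripped.
- mark: The place for the blue tray on the board: between two painted yellow lines (each 8 mm wide, 110 mm long, flat) that run at right angles to the stop batten, their inner edges 162 mm apart. Fixed to the board. Origin: on the board's surface, midway between the lines, where the centre of the blue tray comes when it sits in place (1 mm before full contact with the stop). x points squarely towards the stop, y along the stop. It lies in the left or the right half of the board.
- board: Fixed flat board faced with grey felt, 360 mm in x, 520 mm in y, 8 mm thick, on the bench. A light wooden stop batten, 25 mm thick and 500 mm long, 30 mm high above the felt, stands along its far edge; its face towards the robot is at x = +155 mm in the board's frame. Origin: centre of the board's underside; x points from the robot towards the stop.
- wood_tray: Loose tray of the same shape and size as the blue one, in plain brown wood with silver-grey sinkers, already standing against the stop in the other half of the board. To be left alone. Origin: centre of its underside.
- tape: Brown tape roll lying flat on the bench beside the board, 90 mm across, 24 mm high. Leave alone. Origin: centre of its underside.
- knife: Yellow and black utility knife lying on the bench beside the board, 135 mm long (its x), 22 mm wide, 17 mm high. Leave alone. Origin: underside, near its middle.
- pliers: Pliers with teal handles lying on the bench beside the board, about 170 mm long (its x), 60 mm wide, 14 mm high. Leave alone. Origin: underside, near its middle.
Mind the look-alikes: they are no part of the job. There is more than one size of the blue_tray; the job needs the middle-sized.

How it is judged:
At the end, for the whole second after the job is handed in: The blue tray lies at rest, flat on the board, its far side against the stop (gap at the middle under 5 mm, within 0.05 rad of square), between the yellow lines (centre within 10.5 mm of midway); the wooden tray is within 6 mm and the tape, knife and pliers within 15 mm of where they began (x of blue_tray in the frame of mark between -0.004 and 0.004 m and y of blue_tray in the frame of mark between -0.0105 and 0.0105 m and angle between the x axis of blue_tray and the x axis of mark, either way round below 0.05 rad and angle between blue_tray's own z axis and vertical below 0.05 rad and z of blue_tray in the frame of mark below 0.004 m and linear speed of blue_tray below 0.01 m/s and distance of wood_tray from where it was at the start of the episode below 0.006 m and distance of each of tape, knife, pliers from where it was at the start of the episode below 0.015 m); the robot touches nothing.
It fails at once if the blue tray is lifted or tipped (z of blue_tray in the frame of board above 0.02 m or angle between blue_tray's own z axis and vertical above 0.15 rad).
It fails at once if the wooden tray is displaced (distance of wood_tray from where it was at the start of the episode above 0.006 m).
It fails at once if the tape, knife or pliers are displaced (distance of any of tape, knife, pliers from where it was at the start of the episode above 0.015 m).
It also fails if it takes over 51 s, if anything falls off the work surface, if the arm or the gripper's body presses on something with over 40 N, if the wrist force passes 120 N, or if a joint passes its speed limit or range.

## Working session

There is one attempt and no reset: what is moved stays moved. The work goes in short steps, Python scripts to look and compute and a shell command to move; the robot and the scene stay as the last step left them, time stands still between calls to the robot, and variables do not carry over. Pictures are saved under pics/ and viewed, at most 10 in all, crops included, and the job is handed in when it is done.

```bash
mkdir -p pics; cat > h.py <<'E'
import numpy as np,cv2
from bench import readout,viewer,ticket,finder
def cam(n):
    p=viewer.camera_params(n);return np.array(p["K"],float),cv2.Rodrigues(np.array(p["rvec"],float))[0],np.array(p["tvec"],float).reshape(3)
def px2w(n,uv,z):
    K,R,t=cam(n);d=R.T@np.linalg.solve(K,[uv[0],uv[1],1]);c=-R.T@t
    return c+d*(z-c[2])/d[2]
def w2px(n,P):
    K,R,t=cam(n);q=K@(R@np.array(P,float)+t);return q[:2]/q[2]
E
python3 - <<'E'
from h import *
for n in("top","scene"):
    im=viewer.capture(n);cv2.imwrite(f"pics/{n}0.png",im)
    for q in("blue_tray","mark","board","wood_tray","tape"):
        for f,k in((finder.find_in,"box"),(finder.landmark_of,"point")):
            print(n,q,[(np.round(r[k]).astype(int).tolist(),round(r["p"],2)) for r in f(q,n)][:4])
s=readout.get_state();print(s["clock"],s["position"],s["orientation"],s["grip_width"])
E
```

```text
top blue_tray [([318, 184, 44, 34], 0.87), ([184, 250, 68, 51], 0.64)]
top blue_tray [([267, 257], 0.93), ([186, 250], 0.83), ([319, 183], 0.77)]
top mark [([290, 147, 52, 31], 0.43), ([203, 160, 28, 29], 0.22)]
top mark []
top board [([321, 179, 161, 125], 0.68)]
top board [([322, 176], 0.79)]
top wood_tray []
top wood_tray [([352, 150], 0.96)]
top tape [([204, 161, 26, 27], 0.78)]
top tape [([204, 158], 0.53), ([450, 214], 0.41)]
scene blue_tray [([311, 208, 42, 44], 0.9), ([492, 295, 100, 90], 0.81), ([422, 216, 31, 30], 0.65)]
scene blue_tray [([309, 210], 0.64), ([488, 296], 0.64), ([419, 218], 0.59), ([232, 143], 0.42)]
scene mark [([284, 251, 56, 54], 0.71)]
scene mark []
scene board [([313, 230, 201, 164], 0.78)]
scene board [([302, 214], 0.61)]
scene wood_tray [([254, 197, 48, 44], 0.6)]
scene wood_tray [([253, 198], 0.9)]
scene tape [([363, 337, 51, 47], 0.6), ([279, 126, 48, 12], 0.5)]
scene tape [([364, 337], 0.66), ([230, 143], 0.28)]
1.1 [ 0.15401274 -0.52801233  0.23133564] [9.89944610e-01 1.41455524e-01 8.03899124e-06 5.94407075e-05] 0.0851879681993731
```

View pics/top0.png

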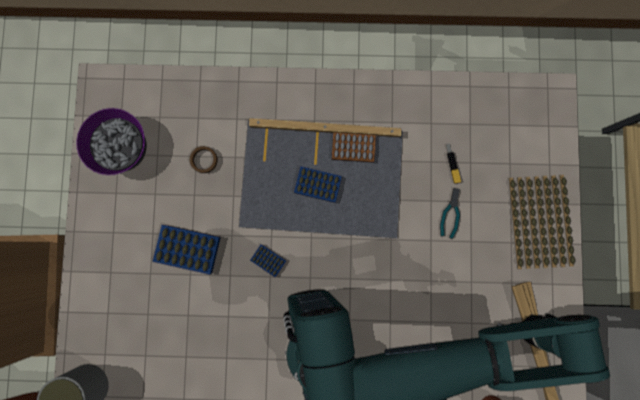

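View pics/scene0.png

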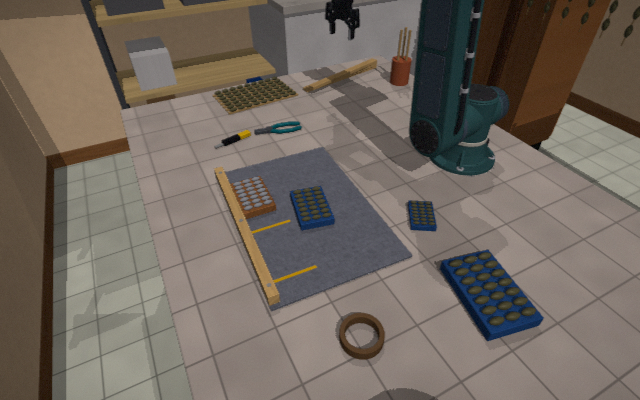

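The top view shows the middle-sized blue tray on the felt at about (319,184). The yellow lines are at columns 266 and 316, with the stop along row ~128. The wooden tray is at (354,148) and the tape, knife and pliers lie off the board. The scene view agrees. Next I measure them by segmentation.

```bash
cat > m.py <<'E'
from h import *
from scipy.optimize import least_squares
def rectmask(n,im,kind):
    h=cv2.cvtColor(im,cv2.COLOR_BGR2HSV)
    if kind=="blue": m=cv2.inRange(h,(105,120,40),(125,255,255))
    else: m=cv2.inRange(h,(18,130,90),(35,255,255))
    return m
def comps(m,amin):
    k,l,s,c=cv2.connectedComponentsWithStats(m)
    return [(s[i],c[i],l==i) for i in range(1,k) if s[i,4]>=amin]
def tray(n,im,near):
    m=cv2.morphologyEx(rectmask(n,im,"blue"),cv2.MORPH_CLOSE,np.ones((5,5),np.uint8))
    return min(comps(m,80),key=lambda c:np.hypot(*(c[1]-near)))[2].astype(np.uint8)
def sil(n,p,up=8):
    x,y,a=p;c,s=np.cos(a),np.sin(a)
    P=[w2px(n,[x+c*u-s*v,y+s*u+c*v,z]) for u in(-.045,.045) for v in(-.07,.07) for z in(.008,.030)]
    return cv2.convexHull(np.float32(P))
def fit(masks,p0):
    # match silhouette mask by soft signed distance (sub-pixel)
    data=[]
    for n,m in masks.items():
        c=max(cv2.findContours(m,cv2.RETR_EXTERNAL,cv2.CHAIN_APPROX_NONE)[0],key=len)
        data.append((n,cv2.convexHull(c).reshape(-1,2),c.reshape(-1,2)))
    def r(p):
        o=[]
        for n,hu,c in data:
            H=sil(n,p)
            o+=[cv2.pointPolygonTest(H,(float(q[0]),float(q[1])),True)-.5 for q in c]
        return np.array(o)
    return least_squares(r,p0,loss="soft_l1",diff_step=1e-3,x_scale=[.01,.01,.1])
E
python3 - <<'E'
from m import *
ims={n:cv2.imread(f"pics/{n}0.png") for n in("top","scene")}
for n in ims:
    L=[c for c in comps(rectmask(n,ims[n],"y"),15)]
    print(n)
    for s,c,l in L:
        ys,xs=np.nonzero(l);vx,vy,x0,y0=cv2.fitLine(np.float32(np.c_[xs,ys]),cv2.DIST_L2,0,.01,.01).ravel()
        t=(xs-x0)*vx+(ys-y0)*vy
        e=[px2w(n,(x0+vx*k,y0+vy*k),.008)[:2] for k in(t.min(),t.max())]
        if s[4]<400:print(s,np.round(px2w(n,c,.008)[:2],4),"ends",np.round(e,4).tolist())
mk={"top":tray("top",ims["top"],(319,184)),"scene":tray("scene",ims["scene"],(311,208))}
for k in(["top"],["scene"],["top","scene"]):
    f=fit({n:mk[n] for n in k},[*px2w("top",(319,184),.02)[:2],-.2]);print(k,np.round(f.x,4),np.abs(f.fun).mean(),[int(mk[n].sum()) for n in k])
for n,u,z in(("top",(248,122),.038),("top",(402,130),.038),("top",(322,176),0),("top",(352,150),.008),("scene",(253,198),.008),("top",(204,159),0)):print(u,np.round(px2w(n,u,z),4))
c=cv2.resize(ims["top"][110:245,190:410],None,fx=3.6,fy=3.6,interpolation=cv2.INTER_CUBIC);cv2.imwrite("pics/crop1.png",c)
E
```

```text
top
[263 128   5  33  77] [0.6782 0.1932] ends [[0.6244, 0.1958], [0.7336, 0.1905]]
[314 132   5  32  76] [0.671  0.0233] ends [[0.6184, 0.0255], [0.724, 0.0211]]
[451 169  10  14  97] [ 0.5872 -0.4415] ends [[0.6082, -0.436], [0.5652, -0.4472]]
scene
[238 130  13  10  80] [ 0.5829 -0.4392] ends [[0.6043, -0.4374], [0.5613, -0.4411]]
[250 220  40  14 103] [0.6706 0.0243] ends [[0.7225, 0.0219], [0.6163, 0.0268]]
[272 265  45  18 145] [0.6763 0.1942] ends [[0.7301, 0.1919], [0.6215, 0.1966]]
['top'] [ 0.5464  0.0152 -0.2135] 0.46108503568556425 [1144]
['scene'] [ 0.5479  0.0228 -0.227 ] 2.1166474485321034 [1031]
['top', 'scene'] [ 0.5467  0.0169 -0.2182] 1.4736458330138442 [1144, 1031]
(248, 122) [0.7445 0.2488 0.038 ]
(402, 130) [ 0.7296 -0.2573  0.038 ]
(322, 176) [0.5768 0.0009 0.    ]
(352, 150) [ 0.6655 -0.0968  0.008 ]
(253, 198) [ 0.6706 -0.1025  0.008 ]
(204, 159) [0.6246 0.3975 0.    ]
```

View pics/crop1.png

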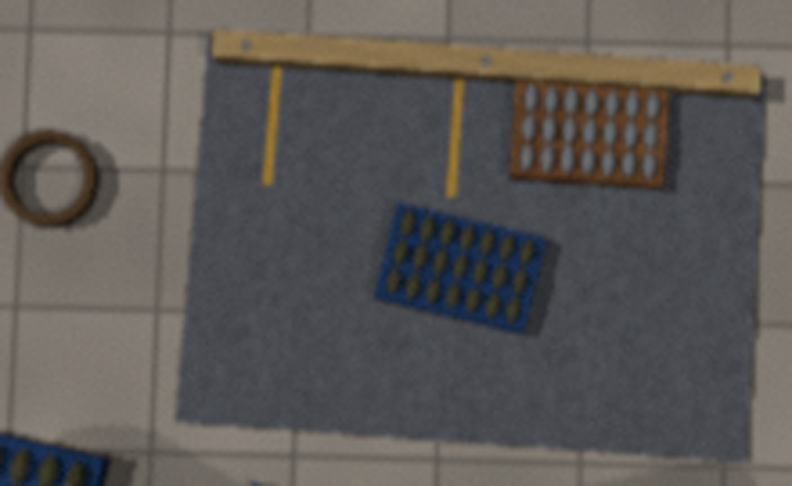

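The measurements agree. Board yaw is about -0.042 and the midpoint of the lines is about (0.674, 0.1087). The tray is at (0.546, 0.0155) with yaw -0.214. The plan is to push it about 98 mm left from its right end, which also squares it, then forward with the open fingers.

```bash
python3 -m crank '[[[0,0,0,-10.2,40],[0,0,0,-10.2,40],[0,0,0,-10.2,40],[0,0,0,-10.2,40],[0,0,0,-10.2,40],[0,0,0,-10.2,40],[0,0,0,-10.1,40]]]'; python3 -m crank '[[[43,37,0,0,40],[43,37,0,0,40],[43,37,0,0,40],[43,37,0,0,40],[43,37,0,0,40],[43,37,0,0,40],[43,37,0,0,40],[43,37,0,0,40],[43,37,0,0,40],[43,37,0,0,40]]]'; python3 -m crank '[[[0,0,0,0,40],[0,0,0,0,40]]]'
```

```text
clock: 1.98
position: [0.154, -0.528, 0.2313]
orientation: [0.72, 0.694, -0.0, 0.0]
ft_force: [-0.1, -0.4, -0.4]
grip_width: 0.0343
finger_force: 0.0
clock: 3.22
position: [0.5431, -0.1127, 0.2315]
orientation: [0.722, 0.692, 0.0, 0.0]
ft_force: [0.4, -1.1, 1.1]
grip_width: 0.034
finger_force: 0.0
clock: 3.48
position: [0.5417, -0.1143, 0.2311]
orientation: [0.722, 0.692, -0.001, -0.0]
ft_force: [0.2, -0.3, 0.2]
grip_width: 0.0343
finger_force: 0.0
```

```bash
python3 -m crank '[[[0,0,55,0,40],[0,0,55,0,40],[0,0,55,0,40],[0,0,40,0,40],[0,0,14,0,40],[0,0,0,0,40]]]'; python3 -m crank '[[[10,0,0,0,40],[10,0,0,0,40],[10,0,0,0,40],[10,0,0,0,40],[10,0,0,0,40],[10,0,0,0,40],[10,0,0,0,40],[10,0,0,0,40],[10,0,0,0,40],[10,0,0,0,40]]]'; python3 -m crank '[[[10,0,0,0,40],[10,0,0,0,40],[8,0,0,0,40],[6,0,0,0,40],[4,0,0,0,40],[0,0,0,0,40]]]'
cat > look.py <<'E'
from m import *
import sys
near=w2px("top",[float(sys.argv[2]),float(sys.argv[3]),.03])
im=viewer.capture("top");cv2.imwrite(f"pics/top{sys.argv[1]}.png",im)
mk=tray("top",im,near);f=fit({"top":mk},[float(sys.argv[2]),float(sys.argv[3]),-.05])
a=-.042;e=np.array([np.cos(a),np.sin(a)]);v=np.array([-np.sin(a),np.cos(a)]);d=f.x[:2]-[.674,.1087]
print("tray",np.round(f.x,4),"u,v rel M",np.round([d@e,d@v],4),"res",np.abs(f.fun).mean().round(2),int(mk.sum()))
cv2.imwrite(f"pics/c{sys.argv[1]}.png",cv2.resize(im[100:260,190:420],None,fx=3,fy=3,interpolation=cv2.INTER_CUBIC))
E
python3 look.py 1 .546 .1
python3 -c "
from h import *
im=viewer.capture('scene');cv2.imwrite('pics/s1.png',im)"
```

```text
clock: 4.22
position: [0.5415, -0.1151, 0.0124]
orientation: [0.723, 0.691, -0.0, -0.0]
ft_force: [0.0, -1.0, 0.3]
grip_width: 0.0339
finger_force: 0.0
clock: 5.48
position: [0.5462, -0.0141, 0.0125]
orientation: [0.722, 0.692, -0.0, 0.0]
ft_force: [-0.4, -4.1, 1.9]
grip_width: 0.0345
finger_force: 2.4
clock: 6.22
position: [0.5477, 0.0244, 0.0122]
orientation: [0.722, 0.692, 0.0, -0.0]
ft_force: [-0.4, -2.1, 1.6]
grip_width: 0.0344
finger_force: 1.4
tray [ 0.5367  0.103  -0.053 ] u,v rel M [-0.137  -0.0114] res 2.37 521
```

View pics/c1.png

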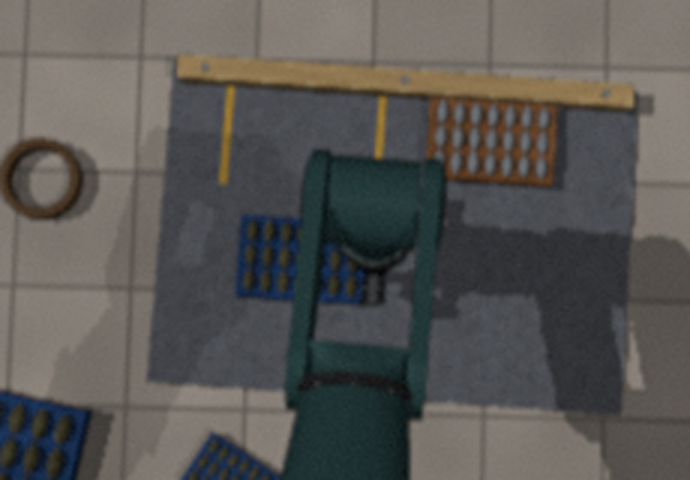

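The tray is square to the board but sits about 9 mm short of midway, partly hidden by the arm. I push 9 mm more, back off, raise and turn.

```bash
python3 -m crank '[[[5,0,0,0,40],[4,0,0,0,40],[0,0,0,0,40],[-30,0,0,0,40],[-40,0,0,0,40],[0,0,-55,0,40],[0,-50,-55,0,40],[0,-60,0,0,40],[0,-60,0,0,40],[0,0,0,0,40]]]'; python3 -m crank '[[[0,0,0,10,100],[0,0,0,10,100],[0,0,0,10,100],[0,0,0,10,100],[0,0,0,10,100],[0,0,0,10,100],[0,0,0,10,100],[0,0,0,10,100],[0,0,0,10,100],[0,0,0,0,100]]]'; python3 look.py 2 .55 .11
```

```text
clock: 7.58
position: [0.3786, -0.0284, 0.1115]
orientation: [0.722, 0.692, -0.0, -0.002]
ft_force: [0.5, -0.3, -0.2]
grip_width: 0.0341
finger_force: 0.0
clock: 8.82
position: [0.3842, -0.0297, 0.1135]
orientation: [1.0, -0.02, 0.0, -0.001]
ft_force: [-0.6, 0.3, -0.2]
grip_width: 0.0855
finger_force: 0.0
tray [ 0.5379  0.1128 -0.0361] u,v rel M [-0.1362 -0.0016] res 0.4 1152
```

View pics/c2.png

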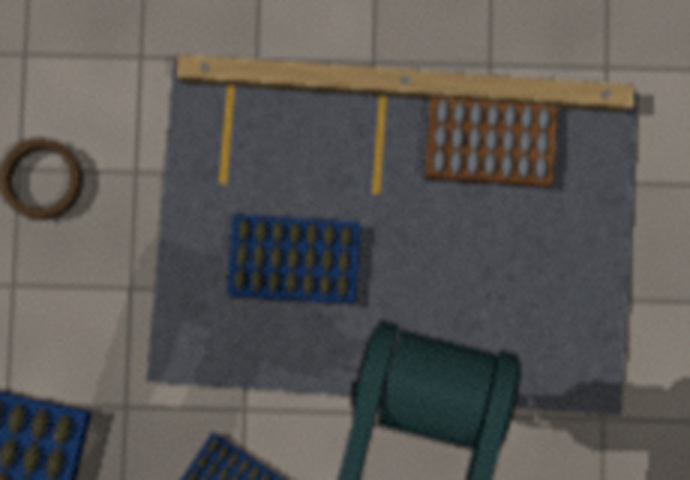

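The tray is unobstructed and square (yaw -0.036 against the board's -0.042), 1.6 mm off midway. Now I go behind it with the fingers open and push forward.

```bash
python3 -m crank '[[[15,-38,0,0,100],[16,-38,0,0,100],[16,-38,0,0,100],[16,-36,0,0,100],[0,0,0,0,100],[0,0,50,0,100],[0,0,45,0,100],[0,0,14,0,100],[0,0,0,0,100]]]'; python3 -m crank '[[[10,0,0,0,100],[12,0,0,0,100],[12,0,0,0,100],[12,0,0,0,100],[12,0,0,0,100],[12,0,0,0,100],[12,0,0,0,100],[12,0,0,0,100],[12,0,0,0,100],[0,0,0,0,100]]]'
```

```text
clock: 10.0
position: [0.4523, 0.1164, 0.0042]
orientation: [1.0, -0.021, -0.001, 0.0]
ft_force: [-0.1, 0.1, 0.1]
grip_width: 0.0855
finger_force: 0.0
clock: 11.25
position: [0.5602, 0.1122, 0.0048]
orientation: [1.0, -0.021, 0.001, 0.0]
ft_force: [-0.6, -0.8, 0.6]
grip_width: 0.0853
finger_force: 0.0
```

```bash
python3 -m crank '[[[10,0,0,0,100],[10,0,0,0,100],[10,0,0,0,100],[10,0,0,0,100],[8,0,0,0,100],[5,0,0,0,100],[0,0,0,0,100]]]'; python3 look.py 3 .665 .108;  python3 -m crank '[[[3,0,0,0,100],[3,0,0,0,100],[3,0,0,0,100]]]'
```

```text
clock: 12.12
position: [0.6127, 0.1099, 0.0045]
orientation: [1.0, -0.021, 0.001, 0.0]
ft_force: [-0.6, -0.1, 0.0]
grip_width: 0.0855
finger_force: 0.1
tray [ 0.6641  0.1119 -0.0216] u,v rel M [-0.01    0.0028] res 1.18 81
clock: 12.55
position: [0.6204, 0.1098, 0.0046]
orientation: [1.0, -0.021, -0.0, 0.0]
ft_force: [-4.1, 0.1, 2.4]
grip_width: 0.0855
finger_force: 2.3
```

View pics/c3.png

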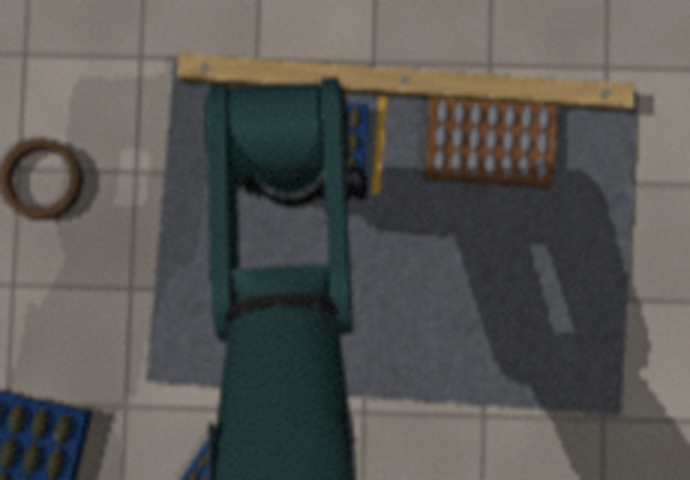

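The tray's right end shows between the arm and the right yellow line, with its far side nearly at the stop. I press on in small steps while watching the force.

```bash
python3 -m crank '[[[3,0,0,0,100],[2,0,0,0,100]]]'; python3 -m crank '[[[2,0,0,0,100],[2,0,0,0,100]]]';  python3 -m crank '[[[1,0,0,0,100],[1,0,0,0,100]]]'
```

```text
clock: 12.8
position: [0.6257, 0.1095, 0.0047]
orientation: [1.0, -0.021, -0.0, 0.0]
ft_force: [-4.7, 0.3, 3.0]
grip_width: 0.0855
finger_force: 2.5
clock: 13.05
position: [0.6267, 0.1095, 0.0047]
orientation: [1.0, -0.021, -0.004, 0.0]
ft_force: [-15.0, 0.7, 10.8]
grip_width: 0.0849
finger_force: 8.0
clock: 13.3
position: [0.6266, 0.1095, 0.0047]
orientation: [1.0, -0.021, -0.006, 0.0]
ft_force: [-20.9, 1.1, 14.2]
grip_width: 0.0852
finger_force: 10.0
```

The force climbs to 21 N without motion, so the tray is against the stop. I back off and check.

```bash
python3 -m crank '[[[-10,0,0,0,100],[-40,0,0,0,100],[-50,0,0,0,100],[0,0,-60,0,100],[0,0,-60,0,100],[-50,40,0,0,100],[-40,50,0,0,100],[0,60,0,0,100],[0,60,0,0,100],[0,0,0,0,100]]]'; python3 look.py 4 .68 .108; python3 - <<'E'
from m import *
im=viewer.capture("scene");cv2.imwrite("pics/s4.png",im)
cv2.imwrite("pics/sc4.png",cv2.resize(im[150:310,190:420],None,fx=3,fy=3,interpolation=cv2.INTER_CUBIC))
E
```

```text
clock: 14.55
position: [0.4358, -0.0948, 0.1252]
orientation: [1.0, -0.025, 0.002, 0.001]
ft_force: [1.3, 0.0, -0.2]
grip_width: 0.0855
finger_force: 0.0
tray [ 0.683  0.107 -0.042] u,v rel M [ 0.0091 -0.0013] res 0.59 1124
```

View pics/c4.png

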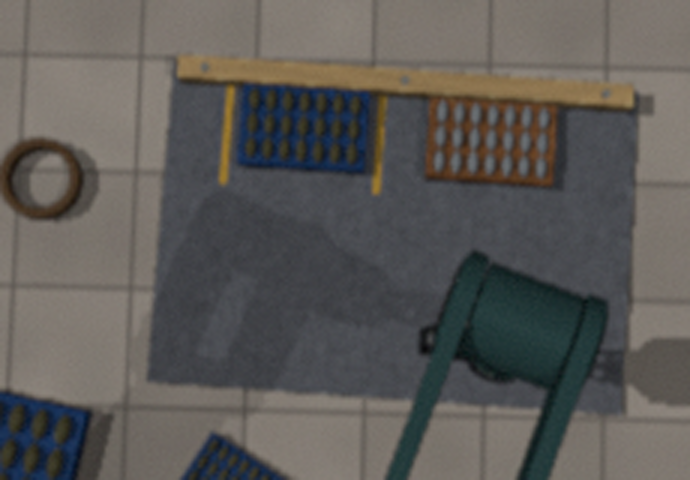

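View pics/sc4.png

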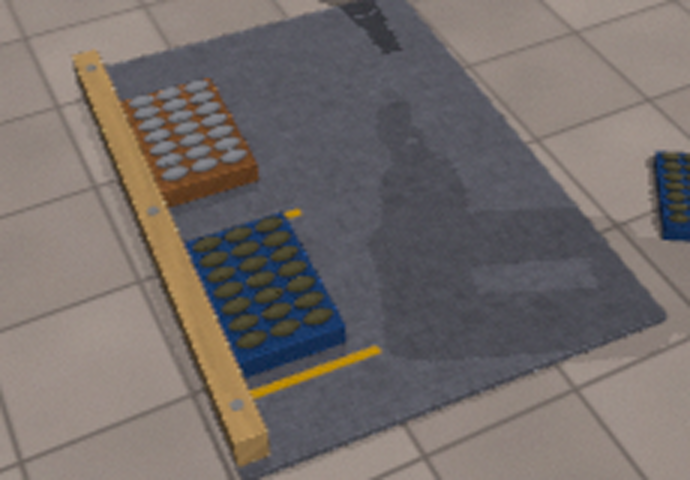

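Both views show the blue tray flush against the stop, square, and about 1 mm off midway between the lines. The wooden tray hasn't moved, and the arm is clear, so I hand it in.

```bash
python3 -c "
from bench import ticket
print(ticket.job_done())"
```

```text
the job is handed in; nothing more can be done
None
```

The blue tray is flush against the stop, square and about 1 mm off midway between the yellow lines, with the arm clear; the job is handed in at about 15 s, and no verdict was returned.

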